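# Find the loaded solder tin in the hasped chest

### The job

One of the three look-alike tins shut in the wooden chest holds the solder ingot and is clearly heavier than the other two. Swing the hasp up off its staple to level or higher, then raise the lid upright or farther (it stays where you leave it), find the heavy tin by lifting them, and set it down gently, upright, on the floor of the wooden tray, in the free end beside the roll of masking tape. The two light tins must stand upright in the chest at the end; keep all tins upright and do not disturb the tape, the pen pot, the glue bottle or the pliers.

Things in the scene. Friction and masses are not known exactly. Their poses are not given: they have to be found in the camera images.
- chest: plywood chest, fixed, 150 deep (x) x 250 wide (y) x 92 mm high without lid, walls and floor 8 mm; with the closed lid its top is 106 mm above the worktop. Origin: centre of its underside; -x is its front with hasp and staple, z up. The staple is a steel loop 6 mm wide that stands 14 mm out of the middle of the front, 76 to 85 mm above the worktop.
- chest_floor (a point): centre of the chest's inner floor (134 x 234 mm), 8 mm above the worktop, on which the three tins stand in a row along y about 76 mm apart, each within 8 mm of the chest's middle line in x
- lid (a joint): angle of the lid (rad): 0 shut, 1.9 fully open (leaning back); friction hinge along the rear top edge, stays where it is left; about 4 N at a lift raises it. It cannot rise while the hasp is on the staple.
- lid_hinge (a point): middle of the lid's hinge axis, which runs along the chest's y at the top of the rear wall (92 mm above the worktop); the lid is a 14 mm plywood slab above the axis, 152 mm to the front
- lift_left (a point): middle of the left (+y) steel finger lift of the lid: a short tongue 13 mm wide that stands forward from the lid's front edge and carries a round cross-bar at its tip, 12 mm thick, 26 mm long (along y) with flat ends, which can turn between two fingers that pinch it end to end; this point, the bar's middle, is 24 mm ahead of the lid's front edge, 176 mm ahead of and 7 mm above the hinge axis when the lid is shut, and turns with the lid
- lift_right (a point): the same lift at the right (-y) end of the lid; either lift will do
- hasp (a joint): angle of the hasp (rad): 0 hanging on the staple against the chest's front, pi/2 standing straight out forward from the lid, 2.3 fully back; slightly stiff hinge, stays where it is left
- hasp_hinge (a point): middle of the hasp's hinge axis, along the chest's y at the lid's top front edge, 7 mm ahead of the chest's front, 102 mm above the worktop when the lid is shut; moves with the lid
- hasp_bar (a point): middle of the hasp's pull bar: the steel strap (26 mm wide, 3 mm thick) hangs 41 mm down from its hinge and its end is bent forward and up into a 13 mm wide tab that carries a short round cross-bar at its tip, 9 mm thick, 26 mm long (along y) with rounded ends, which can turn between two fingers that pinch it end to end; this point, the bar's middle, is 24 mm forward of and 24 mm below the hinge axis when the hasp hangs, and turns with the hasp
- tin_1_mid (a point): centre (half-way up) of tin 1 of three identical closed aluminium tins: round, 78 mm high, body 58 mm in diameter, screw lid 61 mm in diameter over the top 18 mm; origin on the axis 39 mm above its underside, z along the axis. Numbers say nothing of the contents: a light tin weighs 0.14 to 0.18 kg in all, the loaded one 0.48 to 0.75 kg; the contents are loose inside.
- tin_2_mid (a point): centre (half-way up) of tin 2 of three identical closed aluminium tins: round, 78 mm high, body 58 mm in diameter, screw lid 61 mm in diameter over the top 18 mm; origin on the axis 39 mm above its underside, z along the axis. Numbers say nothing of the contents: a light tin weighs 0.14 to 0.18 kg in all, the loaded one 0.48 to 0.75 kg; the contents are loose inside.
- tin_3_mid (a point): centre (half-way up) of tin 3 of three identical closed aluminium tins: round, 78 mm high, body 58 mm in diameter, screw lid 61 mm in diameter over the top 18 mm; origin on the axis 39 mm above its underside, z along the axis. Numbers say nothing of the contents: a light tin weighs 0.14 to 0.18 kg in all, the loaded one 0.48 to 0.75 kg; the contents are loose inside.
- tray: low open wooden tray with a cork floor, fixed, 240 (x) x 130 (y) x 24 mm high, walls and floor 7 mm; origin: centre of its underside. The tape roll lies in its +x end.
- tray_floor (a point): centre of the tray's inner floor (226 x 116 mm), 7 mm above the worktop; axes of the tray
- tray_free_end (a point): middle of the free end of the tray's floor, 60 mm along the tray's -x from its centre
- masking_tape: roll of masking tape, 98 mm across, 25 mm high, lying flat in the tray; origin at the centre of its underside
- pen_pot: dark round pot of pencils, 84 mm across, 174 mm high, standing on the worktop between chest and tray; origin at the centre of its underside
- glue_bottle: white glue bottle with a red tip, 36 x 54 x 194 mm, standing on the worktop between chest and tray; origin at the centre of its underside
- mini_pliers: small pliers with orange grips, 134 x 62 x 13 mm, lying on the worktop in front of the chest; origin at the centre of the underside
Mind the look-alikes: they are no part of the job. What is meant by the masking_tape is not blue, and is the larger of those in its own colour.

How it is judged (in metres and radians):
On the way, in this order (a step that is already met when the one before it is completed fails the run):
1. the hasp is swung up clear of its staple while the lid is still shut (value of joint hasp above 1.2 rad and value of joint lid below 0.15 rad), for 0.1 s.
2. the lid is raised past upright or nearly so (value of joint lid above 1.45 rad), for 0.2 s.
At the end, for the whole second after the job is handed in: The loaded tin stands upright (within 0.15 rad), at rest and with its full weight (over 3.2 N) on the tray's floor, its axis within 100 mm along and 45 mm across the tray's centre; the other two tins stand upright on the chest's inner floor; the tape roll still lies flat on the tray's floor ((((x of tin_1_mid in the frame of tray_floor between -0.1 and 0.1 m and y of tin_1_mid in the frame of tray_floor between -0.045 and 0.045 m and z of tin_1_mid in the frame of tray_floor between 0.03 and 0.05 m and angle between tin_1's own z axis and vertical below 0.15 rad and linear speed of tin_1 below 0.02 m/s and contact force between tin_1 and tray above 3.2 N) and (x of tin_2_mid in the frame of chest_floor between -0.055 and 0.055 m and y of tin_2_mid in the frame of chest_floor between -0.11 and 0.11 m and z of tin_2_mid in the frame of chest_floor between 0.03 and 0.05 m and angle between tin_2's own z axis and vertical below 0.15 rad) and (x of tin_3_mid in the frame of chest_floor between -0.055 and 0.055 m and y of tin_3_mid in the frame of chest_floor between -0.11 and 0.11 m and z of tin_3_mid in the frame of chest_floor between 0.03 and 0.05 m and angle between tin_3's own z axis and vertical below 0.15 rad)) or ((x of tin_2_mid in the frame of tray_floor between -0.1 and 0.1 m and y of tin_2_mid in the frame of tray_floor between -0.045 and 0.045 m and z of tin_2_mid in the frame of tray_floor between 0.03 and 0.05 m and angle between tin_2's own z axis and vertical below 0.15 rad and linear speed of tin_2 below 0.02 m/s and contact force between tin_2 and tray above 3.2 N) and (x of tin_1_mid in the frame of chest_floor between -0.055 and 0.055 m and y of tin_1_mid in the frame of chest_floor between -0.11 and 0.11 m and z of tin_1_mid in the frame of chest_floor between 0.03 and 0.05 m and angle between tin_1's own z axis and vertical below 0.15 rad) and (x of tin_3_mid in the frame of chest_floor between -0.055 and 0.055 m and y of tin_3_mid in the frame of chest_floor between -0.11 and 0.11 m and z of tin_3_mid in the frame of chest_floor between 0.03 and 0.05 m and angle between tin_3's own z axis and vertical below 0.15 rad)) or ((x of tin_3_mid in the frame of tray_floor between -0.1 and 0.1 m and y of tin_3_mid in the frame of tray_floor between -0.045 and 0.045 m and z of tin_3_mid in the frame of tray_floor between 0.03 and 0.05 m and angle between tin_3's own z axis and vertical below 0.15 rad and linear speed of tin_3 below 0.02 m/s and contact force between tin_3 and tray above 3.2 N) and (x of tin_1_mid in the frame of chest_floor between -0.055 and 0.055 m and y of tin_1_mid in the frame of chest_floor between -0.11 and 0.11 m and z of tin_1_mid in the frame of chest_floor between 0.03 and 0.05 m and angle between tin_1's own z axis and vertical below 0.15 rad) and (x of tin_2_mid in the frame of chest_floor between -0.055 and 0.055 m and y of tin_2_mid in the frame of chest_floor between -0.11 and 0.11 m and z of tin_2_mid in the frame of chest_floor between 0.03 and 0.05 m and angle between tin_2's own z axis and vertical below 0.15 rad))) and z of masking_tape in the frame of tray_floor below 0.01 m); the robot touches nothing.
It fails at once if a tin is tipped over 0.5 rad (angle between any of tin_1, tin_2, tin_3's own z axis and vertical above 0.5 rad).
It fails at once if a tin is dropped or slammed into the tray (faster than 0.4 m/s within 20 mm of the tray's floor, or over 60 N) (contact force between any of tin_1, tin_2, tin_3 and tray above 60 N or (horizontal distance between tin_1_mid and tray_floor below 0.12 m and z of tin_1_mid in the frame of tray_floor below 0.059 m and linear speed of tin_1 above 0.4 m/s) or (horizontal distance between tin_2_mid and tray_floor below 0.12 m and z of tin_2_mid in the frame of tray_floor below 0.059 m and linear speed of tin_2 above 0.4 m/s) or (horizontal distance between tin_3_mid and tray_floor below 0.12 m and z of tin_3_mid in the frame of tray_floor below 0.059 m and linear speed of tin_3 above 0.4 m/s)).
It fails at once if the pen pot, glue bottle or pliers are pushed over 30 mm, or the pot or bottle tipped over 0.4 rad (distance of any of pen_pot, glue_bottle, mini_pliers from where it was at the start of the episode above 0.03 m or angle between any of pen_pot, glue_bottle's own z axis and vertical above 0.4 rad).
It fails at once if the tape roll is pushed over 30 mm (distance of masking_tape from where it was at the start of the episode above 0.03 m).
It also fails if it takes over 72 s, if anything falls off the work surface, if the arm or the gripper's body presses on something with over 40 N, if the wrist force passes 120 N, or if a joint passes its speed limit or range.

### The arm

A 6-joint arm with a two-finger parallel gripper is mounted at the origin on a cart in front of the work surface, level with it; the furniture and walls round the work are solid. World frame = base frame: x ahead of the robot, y to its left, z up, the work surface at z = 0. Lengths are in mm, angles in degrees, forces in N, time in s.
With the tool pointing down it reaches from about 325 to 1000 mm from the base axis. Payload 5.1 kg.
Tool frame: the origin (TCP) lies at the very end of the fingers, on their centre line; the grasp point (between the pads) lies bot.grip_depth behind it (bot.grip_depth is the distance from the TCP to the grasp point, in mm); z points along the fingers, y is the line along which they close (so a half turn about z gives the same grasp; the last joint's range is limited). The gripper opens to 85 mm and grips with 20 to 120 N. Pads are 22 mm wide; open, the fingers measure 114 mm over their backs; the gripper's body (76 mm by 85 mm) begins 54 mm behind the grasp point. The pads swing forward as they close: fully open they stand 13 mm farther back than shut.
Start: joints at [63.392, 7.093, 94.555, -0, 78.352, -4.733], TCP at [242.204, 603.177, 231.322] pointing down, gripper open.
Joint ranges: [-149.61, 149.61], [-58.7, 133.49], [1.44, 155.28], [-77.14, 257.14], [18.33, 153.61], [-166.67, 166.67]. Speed limits (degrees/s): [147.25, 147.25, 180, 180, 180, 180].

### API

Orientations are given as a 3x3 rotation matrix whose columns are the frame's x, y, z axes.
In Python, from station import bot, grab_frame, camera_model, ticket gives the robot as it stands. The module is installed in compiled form; this text tells all that it offers.
- The arm moves only by the tool arm_command, never from a script. Its argument "series" is one flat list of numbers, 7 for each row, row after row: the finger opening in m, from 0 to 0.0854, then the shift along the tool's x, y, z in m, then the turn, a rotation vector about the tool's x, y, z in degrees. In form: [jaw, x, y, z, ax, ay, az, jaw, x, y, z, ax, ay, az, ...]. A call has 1 to 20 rows; each row is the pose to reach, as a shift and turn from the pose commanded when the call began, along the tool's axes at that moment; what a row does not reach only later rows make up. A row lasts 1/8 s, in which the tool goes at most 62.5 mm and 10.7 degrees, less where a joint would pass 70% of its speed; a pose out of reach is approached as far as the arm can. A call with a gripper value outside its range is refused whole. The fingers move at their own pace and stop on an object; the grip force is fixed at half the most. Time passes only in rows, so rows that repeat a pose let the fingers close. It gives the time, the measured TCP pose, the force, the opening and the grip force at its end, in the units of the state.
- bot.get_state(): the state, without advancing time (a new reading comes with each control period).
- grab_frame(name): name is "scene" or "top" or "wrist"; returns the picture (400x640x3 uint8, red, green, blue); there is no depth.
- camera_model(name): a dict with "fx", "fy", "cx", "cy" (pixels), "R" (3x3) and "t" (3): a world point X has camera coordinates R X + t; the wrist camera has in their place "hand_eye" (4x4, takes a point from camera to tool coordinates, whose origin is the TCP and whose axes are the flange's). Camera axes: x right, y down, z forward; pixel columns grow to the right and rows downward; lengths in mm; the calibration is good to about 2 mm. A picture is of the moment at which its call begins: read the wrist's pose just before it. camera_model takes no time and is no camera call.
- ticket.job_done(): hands the job in; it is judged then, once.
The state is a dict: "t": time; "joint_pos": joint angles; "dq": joint speeds; "joint_efforts": joint torques, N m; "eef_pos": TCP position; "tool_rot": TCP orientation; "force": force on the tool from outside, world axes, zero at the start; "torque": the same for the moment, N m; "gripper_width": finger opening in mm; "gripper_force": force on a finger pad.
Only numpy, scipy, OpenCV 4.12 (cv2) and the standard library are available. Lean on these libraries where they do the work, as an engineer would, in place of code of your own. Each camera call takes 0.05 s, during which the arm holds its last target. There are 200 camera calls.

## Working session

There is one attempt and no reset: what is moved stays moved. The work goes in short steps, Python scripts to look and compute and a tool call to move; the robot and the scene stay as the last step left them, time stands still between calls to the robot, and variables do not carry over. Pictures are saved under pics/ and viewed, at most 10 in all, crops included, and the job is handed in when it is done.

Besides the shell and the picture viewer there is one more tool, called after ">>>" as name(argument=value, ...), one argument or row to a line, values as JSON. arm_command: Moves the arm, as the interface text tells. Its arguments: {"type":"object","properties":{"series":{"type":"array"}},"required":["series"]}

```bash
mkdir -p pics; ls
python3 - <<'E'
from station import bot, grab_frame, camera_model
import cv2, numpy as np
for n in ("scene","top"):
    cv2.imwrite(f"pics/{n}0.png", grab_frame(n)[:,:,::-1])
    print(n,camera_model(n))
print(camera_model("wrist"), bot.grip_depth, bot.get_state())
E
```

```text
pics
scene {'fx': 448.5291372440592, 'fy': 448.5291372440592, 'cx': 316.58453131996964, 'cy': 198.77011134445502, 'R': array([[ 0.901845  , -0.43176243, -0.01602492],
       [-0.34781972, -0.70350705, -0.61975743],
       [ 0.25631433,  0.56449892, -0.7846298 ]]), 't': array([-409.65116186,  318.09345615, 1012.98139386])}
top {'fx': 478.6310505970138, 'fy': 478.6310505970138, 'cx': 324.7225250522987, 'cy': 197.34869933409192, 'R': array([[ 1.42057297e-02, -9.99892206e-01,  3.71125440e-03],
       [-9.80233430e-01, -1.46587442e-02, -1.97300642e-01],
       [ 1.97333776e-01, -8.35096039e-04, -9.80336005e-01]]), 't': array([ 111.78337921,  532.4236459 , 1310.28607419])}
{'fx': 321.6462573472806, 'fy': 321.6462573472806, 'cx': 324.510333284542, 'cy': 199.61864982333518, 'hand_eye': array([[-6.26353064e-04, -9.47440597e-01, -3.19931122e-01,
         8.11429519e+01],
       [ 9.99999782e-01, -6.60839068e-04, -7.72561599e-07,
         8.48222919e-01],
       [-2.10691028e-04, -3.19931053e-01,  9.47440804e-01,
        -1.42569632e+02],
       [ 0.00000000e+00,  0.00000000e+00,  0.00000000e+0
[... 155 characters left out ...]
  7.83538904e+01, -4.73113645e+00]), 'dq': array([-0.03556244, -0.01526569, -0.18348577, -0.0584848 ,  0.04535963,
        0.03087778]), 'joint_efforts': array([-6.05838818e-05, -4.24924457e+01, -3.66656578e+01, -6.52916151e-05,
        3.88289220e-03, -4.72017894e-05]), 'eef_pos': array([241.95845077, 602.67127056, 230.13131705]), 'tool_rot': array([[-9.27981433e-01,  3.72625355e-01, -8.97404669e-04],
       [ 3.72626396e-01,  9.27979750e-01, -1.77552669e-03],
       [ 1.71167098e-04, -1.98205247e-03, -9.99998021e-01]]), 'force': array([ 0.29766646,  0.46894962, -0.06717631]), 'torque': array([-0.03582984, -0.02619394,  0.01807723]), 'gripper_force': 0.0, 'gripper_width': 85.53848004760931}
```

View pics/scene0.png

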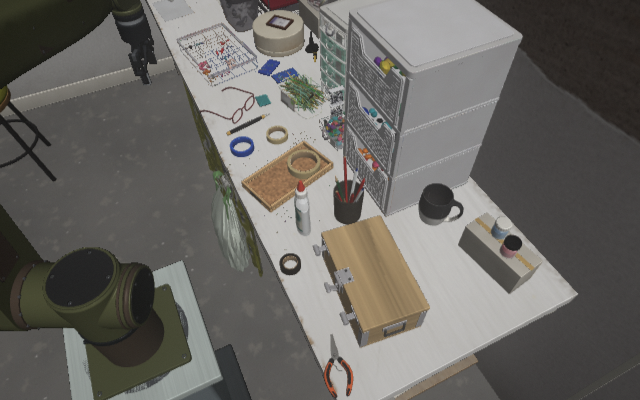

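View pics/top0.png

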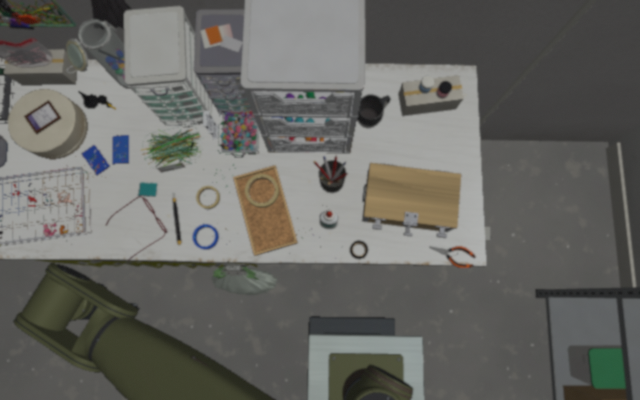

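The scene view shows the chest (hasp about (343,277), lifts (320,250), (348,318)), the glue bottle, the pen pot and the tray with the tape in its far end. The top view has the chest at (412,197) and the tray at (265,210), with the free end near (272,235). Next I'll zoom in on both.

Run:
```python
import cv2, numpy as np
a=cv2.imread("pics/top0.png")[150:280,225:485]; b=cv2.imread("pics/scene0.png")[130:400,235:440]
A=cv2.resize(a,None,fx=3,fy=3,interpolation=cv2.INTER_CUBIC); 
cv2.imwrite("pics/topz.png",A)
B=cv2.resize(b,None,fx=2.2,fy=2.2,interpolation=cv2.INTER_CUBIC)
cv2.imwrite("pics/scz.png",B)
```

```text
(no output)
```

View pics/topz.png

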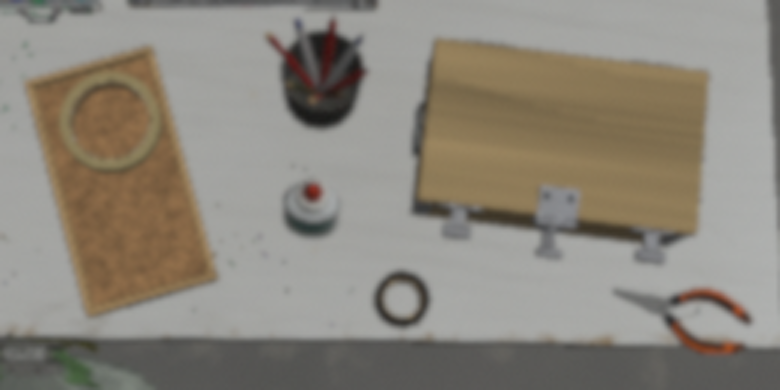

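View pics/scz.png

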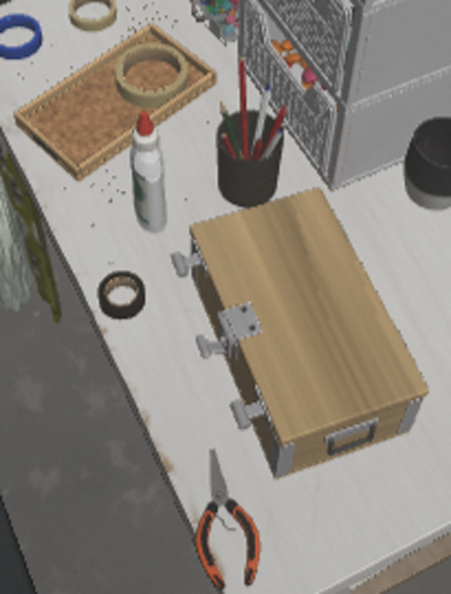

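The zoom gives the lid corners, the lift bars at about (457,234) and (650,258), and the hasp bar at (548,254). It also gives the tray rim corners.

```bash
cat > h.py <<'E'
import numpy as np, cv2
from station import bot, grab_frame, camera_model
from scipy.spatial.transform import Rotation as Rn
def cam(n, st=None):
    m=camera_model(n); 
    if n!="wrist": R,t=np.array(m["R"]),np.array(m["t"])
    else:
        st=st or bot.get_state(); H=np.array(m["hand_eye"]); W=np.eye(4); W[:3,:3]=st["tool_rot"]; W[:3,3]=st["eef_pos"]
        C=np.linalg.inv(W@H); R,t=C[:3,:3],C[:3,3]
    return m,R,t
def ray(n,p,z,st=None):
    m,R,t=cam(n,st); d=R.T@np.array([(p[0]-m["cx"])/m["fx"],(p[1]-m["cy"])/m["fy"],1]); o=-R.T@t
    return o+d*(z-o[2])/d[2]
def proj(n,X,st=None):
    m,R,t=cam(n,st); c=R@np.array(X)+t; return np.array([m["fx"]*c[0]/c[2]+m["cx"],m["fy"]*c[1]/c[2]+m["cy"]])
E
python3 - <<'E'
from h import *
np.set_printoptions(precision=1,suppress=True)
T=lambda p:(p[0]/3+225,p[1]/3+150); S=lambda p:(p[0]/2.2+235,p[1]/2.2+130)
print("lid top");[print(ray("top",T(p),106)) for p in [(436,40),(708,70),(696,233),(419,200)]]
print("lid scene");[print(ray("scene",S(p),106)) for p in [(320,190),(428,388),(283,440),(190,230)]]
print("tray top");[print(ray("top",T(p),24)) for p in [(26,84),(152,48),(217,276),(91,315)]]
print("tray scene");[print(ray("scene",S(p),24)) for p in [(152,27),(216,75),(80,177),(16,116)]]
for nm,p,s,z in [("liftL",(457,234),(180,265),99),("liftR",(650,259),(240,412),99),("hasp",(548,255),(206,347),78)]:
    print(nm,ray("top",T(p),z),ray("scene",S(s),z))
print("tape",ray("top",T((110,122)),32),"bottle tip",ray("top",T((313,192)),194),ray("scene",S((145,115)),194))
print("pot rim",ray("top",T((320,95)),90))
print("pliers tip",ray("top",T((615,292)),6), ray("top",T((750,320)),6),ray("top",T((738,348)),6))
E
```

```text
lid top
[618.2  -5.6 106. ]
[ 593.4 -256.3  106. ]
[ 441.8 -239.1  106. ]
[468.2  10.4 106. ]
lid scene
[622.7  -9.5 106. ]
[ 595.7 -255.7  106. ]
[ 446.9 -240.1  106. ]
[471.5   6.1 106. ]
tray top
[590.4 387.2  24. ]
[628.6 265.4  24. ]
[405.3 195.9  24. ]
[366.7 314.1  24. ]
tray scene
[594.9 380.7  24. ]
[633.2 261.2  24. ]
[408.5 184.5  24. ]
[371.4 311.7  24. ]
liftL [438.7 -24.5  99. ] [444.8 -24.6  99. ]
liftR [ 418.5 -198.6   99. ] [ 425.6 -196.1   99. ]
hasp [ 423.4 -110.2   78. ] [ 431.9 -111.8   78. ]
tape [552.  302.6  32. ] bottle tip [459.5 107.4 194. ] [467.4 104.5 194. ]
pot rim [568.1 100.8  90. ]
pliers tip [ 397.4 -186.8    6. ] [ 372.4 -315.6    6. ] [ 345.6 -302.9    6. ]
```

>>> arm_command(
  series=[0.06, -0.4365, -0.596, 0.04, 0, 0, -16, 0.06, -0.4365, -0.596, 0.04, 0, 0, -16, 0.06, -0.4365, -0.596, 0.04, 0, 0, -16, 0.06, -0.4365, -0.596, 0.04, 0, 0, -16, 0.06, -0.4365, -0.596, 0.04, 0, 0, -16, 0.06, -0.4365, -0.596, 0.04, 0, 0, -16, 0.06, -0.4365, -0.596, 0.04, 0, 0, -16, 0.06, -0.4365, -0.596, 0.04, 0, 0, -16, 0.06, -0.4365, -0.596, 0.04, 0, 0, -16, 0.06, -0.4365, -0.596, 0.04, 0, 0, -16, 0.06, -0.4365, -0.596, 0.04, 0, 0, -16, 0.06, -0.4365, -0.596, 0.04, 0, 0, -16, 0.06, -0.4365, -0.596, 0.04, 0, 0, -16, 0.06, -0.4365, -0.596, 0.04, 0, 0, -16, 0.06, -0.4365, -0.596, 0.04, 0, 0, -16],
)

```text
t: 1.98
eef_pos: [425.0, -111.4, 191.2]
tool_rot: [[-0.995, 0.101, -0.0], [0.101, 0.995, 0.0], [0.0, 0.0, -1.0]]
force: [0.1, 0.6, -0.4]
gripper_width: 60.0
gripper_force: 0.0
```

Run:
```python
from h import *
st=bot.get_state(); print(st["t"],st["eef_pos"],st["tool_rot"],st["gripper_width"])
im=grab_frame("wrist")[:,:,::-1]; cv2.imwrite("pics/w1.png",im); np.save("w1.npy",dict(p=st["eef_pos"],R=st["tool_rot"]),allow_pickle=True)
```

```text
1.975 [ 425.01307932 -111.43261601  191.19845013] [[-9.94926752e-01  1.00601950e-01 -7.42866781e-05]
 [ 1.00601929e-01  9.94926726e-01  2.48986647e-04]
 [ 9.89583437e-05  2.40250093e-04 -9.99999966e-01]] 60.0113093402308
```

View pics/w1.png

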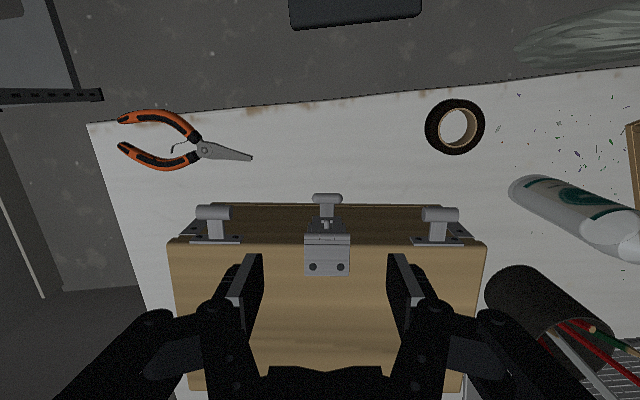

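The wrist view looks back at the chest front. The hasp bar is at (327,198), the lift bars are at (214,212) and (440,214), and the lid's front edge is around row 242.

Run:
```python
from h import *
np.set_printoptions(precision=1,suppress=True)
st=np.load("w1.npy",allow_pickle=True).item(); st=dict(eef_pos=st["p"],tool_rot=st["R"])
R=st["tool_rot"];p=st["eef_pos"]
for n,q,z in [("hasp",(327,198.5),78),("liftR",(214,212),99),("liftL",(440,214.5),99),("edgeR",(168,242),106),("edgeL",(488,242),106)]:
    X=ray("wrist",q,z,st); print(n,X,"tool shift",R.T@(X-p))
```

```text
hasp [ 429.7 -109.3   78. ] tool shift [ -4.4   2.6 113.2]
liftR [ 424.8 -197.6   99. ] tool shift [ -8.5 -85.8  92.2]
liftL [444.8 -22.1  99. ] tool shift [-10.7  90.9  92.2]
edgeR [ 443.5 -235.8  106. ] tool shift [ -30.9 -121.9   85.2]
edgeL [468.8  13.2 106. ] tool shift [-31.1 128.4  85.2]
```

>>> arm_command(
  series=[0.05, -0.0044, 0.0026, 0.06, 0, 0, 0, 0.05, -0.0044, 0.0026, 0.11, 0, 0, 0, 0.05, -0.0044, 0.0026, 0.13, 0, 0, 0, 0.05, -0.0044, 0.0026, 0.13, 0, 0, 0, 0.01, -0.0044, 0.0026, 0.13, 0, 0, 0, 0.01, -0.0044, 0.0026, 0.13, 0, 0, 0, 0.01, -0.0044, 0.0026, 0.13, 0, 0, 0, 0.01, -0.0044, 0.0026, 0.13, 0, 0, 0, 0.01, -0.0044, 0.0026, 0.13, 0, 0, 0, 0.01, -0.0044, 0.0026, 0.13, 0, 0, 0],
)

```text
t: 3.28
eef_pos: [431.6, -110.3, 63.0]
tool_rot: [[-0.995, 0.103, 0.004], [0.103, 0.995, 0.0], [-0.004, 0.001, -1.0]]
force: [3.1, 4.6, 4.1]
gripper_width: 21.3
gripper_force: 58.5
```

Run:
```python
from h import *
im=grab_frame("wrist")[100:300,200:460,::-1]; cv2.imwrite("pics/w2.png",cv2.resize(im,None,fx=3,fy=3,interpolation=cv2.INTER_CUBIC))
```

```text
(no output)
```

View pics/w2.png

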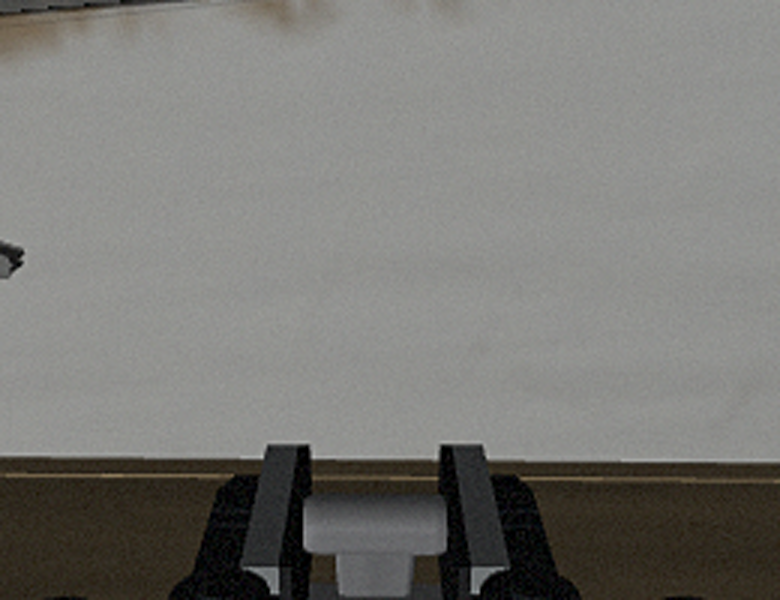

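The bar sits squarely end to end between the pads, centred at about (375,525) in the crop. Next I'll swing the hasp.

>>> arm_command(
  series=[0.01, 0.0025, 0, -0.003, 0, 0, 0, 0.01, 0.0054, 0, -0.007, 0, 0, 0, 0.01, 0.0075, 0, -0.011, 0, 0, 0, 0.01, 0.0088, 0, -0.0152, 0, 0, 0, 0.01, 0.01, 0, -0.024, 0, 0, 0, 0.01, 0.0088, 0, -0.0328, 0, 0, 0, 0.01, 0.0054, 0, -0.041, 0, 0, 0, 0.01, 0, 0, -0.048, 0, 0, 0, 0.01, -0.0035, 0, -0.051, 0, 0, 0, 0.01, -0.007, 0, -0.0534, 0, 0, 0, 0.01, -0.01, 0, -0.055, 0, 0, 0, 0.01, -0.01, 0, -0.055, 0, 0, 0, 0.01, -0.01, 0, -0.055, 0, 0, 0],
)

```text
t: 4.95
eef_pos: [429.8, -110.1, 112.2]
tool_rot: [[-0.994, 0.102, -0.028], [0.102, 0.995, 0.004], [0.028, 0.001, -1.0]]
force: [-31.4, 2.1, 5.0]
gripper_width: 21.2
gripper_force: 60.8
```

Run:
```python
from h import *
a=grab_frame("wrist")[100:300,200:460,::-1]; b=grab_frame("scene")[220:340,290:450,::-1]
cv2.imwrite("pics/w3.png",np.hstack([cv2.resize(a,(390,300)),cv2.resize(b,(400,300))]))
```

```text
(no output)
```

View pics/w3.png

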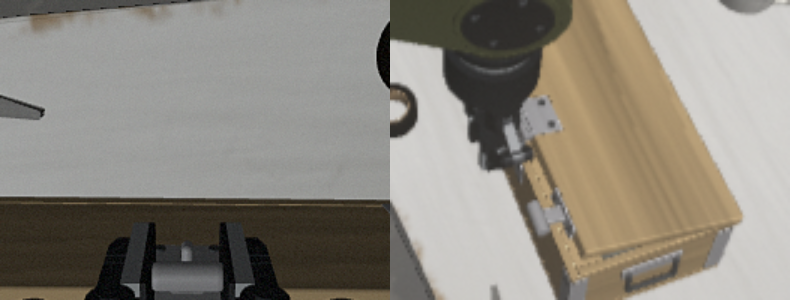

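The hasp is swung to about level, but the scene view suggests the lid lifted with it: its front-right corner is now near (369,320). I'll quantify that.

Run:
```python
from h import *
np.set_printoptions(precision=1,suppress=True)
C=np.array([533.5,-121,0]); a=np.radians(-5.9); ex=np.array([np.cos(a),np.sin(a),0]); ey=np.array([-np.sin(a),np.cos(a),0]); ez=np.array([0,0,1.])
H=C+75*ex+92*ez
for d in (0,.05,.1,.15,.2,.3):
    f=152*np.cos(d)-14*np.sin(d); u=152*np.sin(d)+14*np.cos(d)
    P=lambda y:H-f*ex+u*ez+y*ey
    h=lambda f,u,y=0:H-(f*np.cos(d)-u*np.sin(d))*ex+(f*np.sin(d)+u*np.cos(d))*ez+y*ey
    print(d,proj("scene",P(-125)),proj("scene",P(125)),"hinge hasp",h(157,10))
st=bot.get_state(); R=st["tool_rot"]; print(st["eef_pos"]-15*R[:,2],st["force"])
im=grab_frame("scene")[:,:,::-1]; cv2.imwrite("pics/s4.png",cv2.resize(im[210:350,300:440],(800,600),interpolation=cv2.INTER_CUBIC))
```

```text
0 [361.8 329.4] [319.7 233.2] hinge hasp [ 451.9 -112.6  102. ]
0.05 [362.4 327.8] [320.1 231.3] hinge hasp [ 452.6 -112.6  109.8]
0.1 [363.2 326.1] [320.5 229.3] hinge hasp [ 453.7 -112.8  117.6]
0.15 [364.2 324.4] [321.2 227.3] hinge hasp [ 455.2 -112.9  125.3]
0.2 [365.4 322.5] [322.  225.2] hinge hasp [ 457.  -113.1  133. ]
0.3 [368.3 318.7] [324. 221.] hinge hasp [ 461.8 -113.6  148. ]
[ 430.2 -110.2  127.2] [-32.4   0.9   4.6]
```

View pics/s4.png

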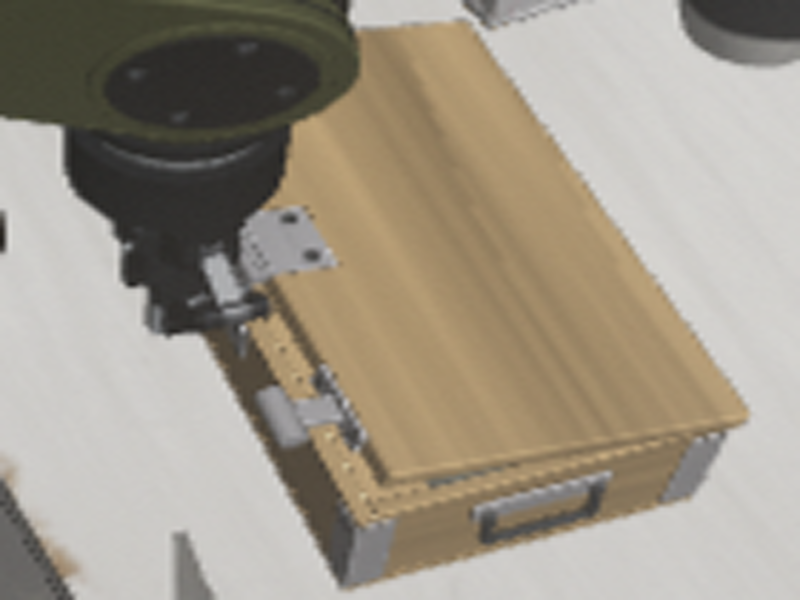

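The lid has risen to about 0.27 rad and the hasp fell back to its stop. Vertical pull at the bar moves the lid and horizontal pull turns the hasp. So I'll pull the bar forward, then lower it, which should shut the lid with the hasp about 40° out.

>>> arm_command(
  series=[0.01, 0.008, 0, 0.003, 0, 0, 0, 0.01, 0.016, 0, 0.0058, 0, 0, 0, 0.01, 0.0214, 0, 0.0058, 0, 0, 0, 0.01, 0.0225, 0, 0.012, 0, 0, 0, 0.01, 0.0235, 0, 0.018, 0, 0, 0, 0.01, 0.0235, 0, 0.0245, 0, 0, 0, 0.01, 0.0235, 0, 0.0245, 0, 0, 0],
)

```text
t: 5.98
eef_pos: [416.6, -109.2, 91.5]
tool_rot: [[-0.995, 0.103, 0.0], [0.103, 0.995, -0.0], [-0.0, -0.0, -1.0]]
force: [3.5, 2.0, -1.2]
gripper_width: 21.1
gripper_force: 61.4
```

Run:
```python
from h import *
im=grab_frame("scene")[:,:,::-1]; cv2.imwrite("pics/s5.png",cv2.resize(im[210:350,300:440],(800,600),interpolation=cv2.INTER_CUBIC))
st=bot.get_state(); print(st["eef_pos"],st["force"],st["joint_pos"],st["gripper_width"])
```

```text
[ 416.50604036 -109.16860113   91.63831899] [ 3.67664661  1.51721757 -0.87993459] [-2.18341956e+01 -1.43642560e+01  1.29022167e+02 -6.76419908e-03
  6.53507129e+01 -1.05930424e+02] 20.901984921592344
```

View pics/s5.png

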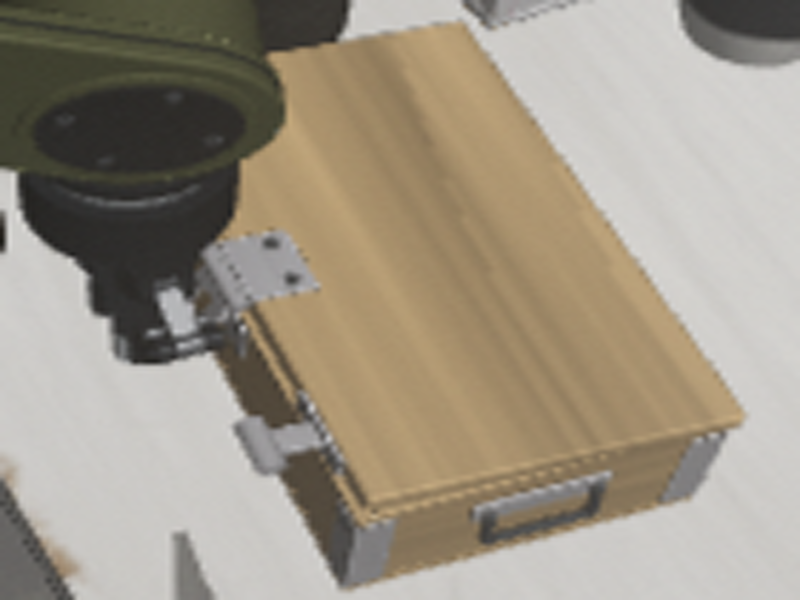

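The lid is now nearly shut (corner at about (370,508) in the crop) and the hasp stands about 40° out. Now I'll turn the tool along with the hasp, so that pad friction helps, and carry it on past level.

>>> arm_command(
  series=[0.01, 0.002, 0, -0.0027, 0, 8, 0, 0.01, 0.0036, 0, -0.0055, 0, 15, 0, 0.01, 0.0042, 0, -0.0085, 0, 20, 0, 0.01, 0.0047, 0, -0.0113, 0, 25, 0, 0.01, 0.0047, 0, -0.0143, 0, 30, 0, 0.01, 0.0046, 0, -0.0171, 0, 35, 0, 0.01, 0.0036, 0, -0.0203, 0, 39, 0, 0.01, 0.0026, 0, -0.0233, 0, 42, 0, 0.01, -0.0004, 0, -0.0277, 0, 48, 0, 0.01, -0.0025, 0, -0.03, 0, 50, 0, 0.01, -0.0047, 0, -0.032, 0, 52, 0, 0.01, -0.0096, 0, -0.0342, 0, 55, 0, 0.01, -0.0096, 0, -0.0342, 0, 55, 0],
)

```text
t: 7.65
eef_pos: [423.5, -110.0, 131.9]
tool_rot: [[-0.555, 0.104, -0.825], [0.06, 0.995, 0.085], [0.83, -0.002, -0.558]]
force: [-8.8, 5.7, 26.7]
gripper_width: 15.7
gripper_force: 170.9
```

Run:
```python
from h import *
im=grab_frame("scene")[:,:,::-1]; a=cv2.resize(im[210:350,300:440],(560,420),interpolation=cv2.INTER_CUBIC)
w=cv2.resize(grab_frame("wrist")[:,:,::-1][100:400,120:500],(228,180)); o=np.zeros((420,790,3),np.uint8); o[:,:560]=a; o[:180,562:]=w; cv2.imwrite("pics/s6.png",o)
st=bot.get_state(); print(st["eef_pos"],st["tool_rot"],st["force"],st["gripper_width"])
```

```text
[ 424.2324464  -110.0695506   132.43748635] [[-0.55843796  0.1036364  -0.82304711]
 [ 0.0604917   0.9946114   0.08419576]
 [ 0.82733778 -0.0027694  -0.5616979 ]] [-7.99565666  4.8582269  25.68316366] 15.889147581001497
```

View pics/s6.png

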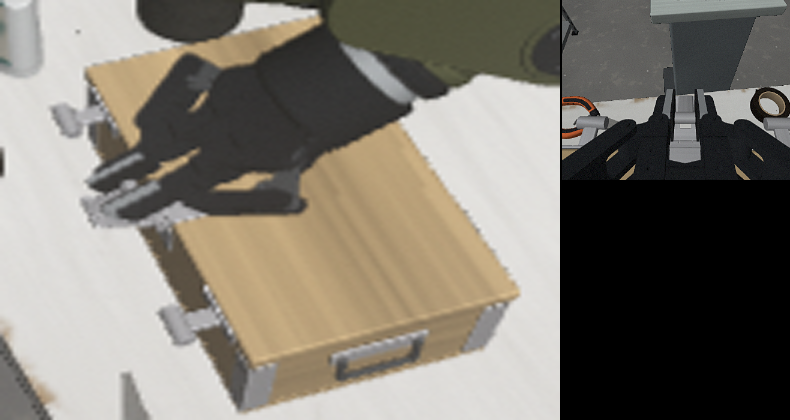

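The lid looks shut and the hasp is forward at roughly level, but the pads are straining (171 N at 15.7 mm). I'll release, back off, and measure from above.

>>> arm_command(
  series=[0.03, 0, 0, 0, 0, 0, 0, 0.05, 0.001, 0, -0.001, 0, 0, 0, 0.055, 0.003, 0, -0.002, 0, 0, 0, 0.055, 0.017, 0, -0.011, 0, 0, 0, 0.055, 0.034, 0, -0.022, 0, 0, 0, 0.055, 0.05, 0, -0.034, 0, -10, 0, 0.055, 0.061, 0, -0.031, 0, -20, 0, 0.055, 0.061, 0, -0.031, 0, -30, 0, 0.055, 0.061, 0, -0.031, 0, -40, 0, 0.055, 0.061, 0, -0.031, 0, -50, 0, 0.055, 0.061, 0, -0.031, 0, -55, 0, 0.055, 0.061, 0, -0.031, 0, -55, 0],
)

```text
t: 9.25
eef_pos: [415.7, -109.1, 195.5]
tool_rot: [[-0.995, 0.103, 0.002], [0.103, 0.995, -0.001], [-0.002, -0.001, -1.0]]
force: [0.4, -0.4, 0.8]
gripper_width: 55.3
gripper_force: 0.0
```

Run:
```python
from h import *
st=bot.get_state(); print(st["t"],st["eef_pos"],st["tool_rot"],st["force"])
a=grab_frame("wrist")[:,:,::-1]; s=grab_frame("scene")[:,:,::-1]
o=np.hstack([cv2.resize(a[120:320,160:500],(459,270)),cv2.resize(s[220:350,310:440],(330,270),interpolation=cv2.INTER_CUBIC)])
cv2.imwrite("pics/w7.png",o); cv2.imwrite("pics/w7full.png",a)
np.save("w7.npy",dict(p=st["eef_pos"],R=st["tool_rot"]),allow_pickle=True)
```

```text
9.25 [ 415.68548551 -109.09621812  195.51653567] [[-0.99470751  0.10272514  0.00212325]
 [ 0.10272232  0.99470909 -0.00139788]
 [-0.00225561 -0.00117237 -0.99999677]] [ 0.43865179 -0.43437162  0.7989528 ]
```

View pics/w7.png

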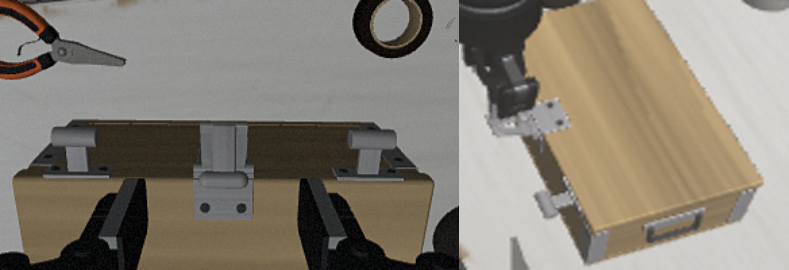

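The wrist view shows the hasp standing out and back with its bar over the lid's front edge (crop (223,180)) and the lid shut. I've reached the picture limit (slightly over), so from here I'll work with numbers only.

Run:
```python
from h import *
np.set_printoptions(precision=1,suppress=True)
st=np.load("w7.npy",allow_pickle=True).item(); st=dict(eef_pos=st["p"],tool_rot=st["R"])
C=np.array([533.5,-120,0]); a=np.radians(-5.9); ex=np.array([np.cos(a),np.sin(a),0]); ey=np.array([-np.sin(a),np.cos(a),0]); ez=np.array([0,0,1.])
H=C-82*ex+102*ez
for th in range(70,135,10):
    b=np.radians(th-45); s=np.radians(th-90)
    print(th,proj("wrist",H-34*np.cos(b)*ex+34*np.sin(b)*ez,st),"strap end",proj("wrist",H-41*np.cos(s)*ex+41*np.sin(s)*ez,st))
print("meas bar",223/1.35+160,180/1.35+120,"strap end row",122/1.35+120)
R=st["tool_rot"];p=st["eef_pos"]
for n,q,z in [("liftR",(74,136),99),("liftL",(374,139),99),("edgeR",(14,181),106),("edgeL",(434,181),106)]:
    X=ray("wrist",(q[0]/1.35+160,q[1]/1.35+120),z,st); print(n,X,"tool shift",R.T@(X-p))
```

```text
70 [325.7 214.2] strap end [325.6 192.7]
80 [325.7 220.6] strap end [325.6 193.1]
90 [325.7 227.9] strap end [325.7 195.1]
100 [325.7 236. ] strap end [325.7 198.8]
110 [325.7 244.4] strap end [325.7 204.2]
120 [325.7 252.8] strap end [325.7 211.2]
130 [325.7 260.8] strap end [325.7 219.7]
meas bar 325.18518518518516 253.33333333333331 strap end row 210.37037037037038
liftR [ 424.5 -198.2   99. ] tool shift [-17.7 -87.6  96.7]
liftL [444.8 -20.8  99. ] tool shift [-19.6  91.   96.5]
edgeR [ 446.8 -237.3  106. ] tool shift [ -43.9 -124.2   89.8]
edgeL [472.6  12.8 106. ] tool shift [-43.9 127.2  89.5]
```

Measured against the model, the hasp stands at about 120° (2.1 rad) and the lid is shut. Next I'll grip the right lift.

>>> arm_command(
  series=[0.055, -0.0177, -0.05, 0.0, 0, 0, 0, 0.055, -0.0177, -0.0876, 0.03, 0, 0, 0, 0.05, -0.0177, -0.0876, 0.08, 0, 0, 0, 0.05, -0.0177, -0.0876, 0.1125, 0, 0, 0, 0.05, -0.0177, -0.0876, 0.1125, 0, 0, 0, 0.05, -0.0177, -0.0876, 0.1125, 0, 0, 0, 0.01, -0.0177, -0.0876, 0.1125, 0, 0, 0, 0.01, -0.0177, -0.0876, 0.1125, 0, 0, 0, 0.01, -0.0177, -0.0876, 0.1125, 0, 0, 0, 0.01, -0.0177, -0.0876, 0.1125, 0, 0, 0, 0.01, -0.0177, -0.0876, 0.1125, 0, 0, 0],
)

```text
t: 10.72
eef_pos: [426.5, -198.1, 83.6]
tool_rot: [[-0.995, 0.103, 0.003], [0.103, 0.995, -0.001], [-0.003, -0.0, -1.0]]
force: [-0.2, 2.7, 6.3]
gripper_width: 24.3
gripper_force: 58.7
```

>>> arm_command(
  series=[0.01, -0.0013, 0, -0.0153, 0, 0, 0, 0.01, -0.0039, 0, -0.0305, 0, 0, 0, 0.01, -0.013, 0, -0.0598, 0, 0, 0, 0.01, -0.0271, 0, -0.0871, 0, 0, 0, 0.01, -0.0457, 0, -0.1115, 0, 0, 0, 0.01, -0.0683, 0, -0.1323, 0, 0, 0, 0.01, -0.0941, 0, -0.1489, 0, 0, 0, 0.01, -0.1224, 0, -0.1607, 0, 0, 0, 0.01, -0.1523, 0, -0.1675, 0, 0, 0, 0.01, -0.168, 0, -0.1688, 0, 0, 0, 0.01, -0.183, 0, -0.169, 0, 0, 0, 0.01, -0.195, 0, -0.168, 0, 0, 0, 0.01, -0.2044, 0, -0.1668, 0, 0, 0, 0.01, -0.2044, 0, -0.1668, 0, 0, 0, 0.01, -0.2044, 0, -0.1668, 0, 0, 0],
)

```text
t: 12.6
eef_pos: [628.7, -220.7, 249.3]
tool_rot: [[-0.995, 0.103, 0.002], [0.103, 0.995, -0.004], [-0.002, -0.004, -1.0]]
force: [0.5, -6.1, 0.5]
gripper_width: 23.1
gripper_force: 58.7
```

>>> arm_command(
  series=[0.05, 0, 0, 0, 0, 0, 0, 0.06, 0, 0, 0, 0, 0, 0, 0.06, 0, 0, -0.03, 0, 0, 0, 0.06, 0, 0, -0.07, 0, 0, 0, 0.06, 0.04, 0.04, -0.06, 0, 0, 0, 0.06, 0.08, 0.08, -0.04, 0, 0, 0, 0.06, 0.094, 0.091, -0.02, 0, 0, 0, 0.06, 0.094, 0.091, -0.02, 0, 0, 0, 0.06, 0.094, 0.091, -0.02, 0, 0, 0],
)

```text
t: 13.72
eef_pos: [545.0, -119.2, 269.2]
tool_rot: [[-0.995, 0.102, 0.002], [0.102, 0.995, -0.001], [-0.002, -0.0, -1.0]]
force: [-0.1, 0.6, 0.3]
gripper_width: 59.8
gripper_force: 0.0
```

Run:
```python
from h import *
np.set_printoptions(precision=1,suppress=True)
st=bot.get_state(); print(st["t"],st["eef_pos"],st["force"])
im=grab_frame("wrist")[:,:,::-1].copy(); cv2.imwrite("pics/w8.png",im)
top=grab_frame("top")[:,:,::-1]; cv2.imwrite("pics/t8.png",top)
np.save("w8.npy",dict(p=st["eef_pos"],R=st["tool_rot"]),allow_pickle=True)
C=np.array([533.5,-120,0]); a=np.radians(-5.9); ex=np.array([np.cos(a),np.sin(a),0]); ey=np.array([-np.sin(a),np.cos(a),0])
for y in (-76,0,76): print(y,proj("wrist",C+y*ey+[0,0,86],st), proj("wrist",C+(y+30)*ey+[0,0,86],st),[im[int(r),int(c)].tolist() for c,r in [proj("wrist",C+y*ey+[0,0,86],st)]])
g=cv2.cvtColor(im,cv2.COLOR_BGR2GRAY)
c=cv2.HoughCircles(cv2.medianBlur(g,3),cv2.HOUGH_GRADIENT,1,40,param1=120,param2=22,minRadius=20,maxRadius=42)
for q in (c[0] if c is not None else []):
    X=ray("wrist",q[:2],86,st); print(q,X,"chest",(X-C)@ex,(X-C)@ey)
```

```text
13.725 [ 545.  -119.2  269.2] [-0.1  0.6  0.3]
-76 [248.3 162.1] [277.5 162.1] [[167, 167, 156]]
0 [322.2 162.1] [351.3 162.1] [[156, 160, 152]]
76 [396.1 162.1] [425.3 162.1] [[151, 154, 145]]
[322.5 168.5  26.4] [ 540.2 -120.4   86. ] chest 6.743373930751696 0.31776077563352106
[387.5 160.5  28.2] [538.8 -53.1  86. ] chest -1.6455088139769143 67.07065627314863
[249.5 164.5  28.6] [ 528.3 -194.8   86. ] chest 2.5159722052198275 -74.93848352632038
[572.5 306.5  33.7] [740.3 161.4  86. ] chest 176.77797804479033 301.1193351500878
[175.5  14.5  32.4] [ 386.6 -236.4   86. ] chest -134.12737568131132 -130.8586204256909
[526.5 267.5  29.2] [680.3 101.   86. ] chest 123.32737144779476 234.93912861230717
[545.5 198.5  36.9] [597.3 113.   86. ] chest 39.52495981899043 238.3189022146951
[611.5 355.5  28. ] [821.5 221.7  86. ] chest 251.392224772819 369.4672504185516
```

Run:
```python
from h import *
np.set_printoptions(precision=1,suppress=True)
st=np.load("w8.npy",allow_pickle=True).item(); st=dict(eef_pos=st["p"],tool_rot=st["R"])
im=cv2.imread("pics/w8.png"); C=np.array([533.5,-120,0]); a=np.radians(-5.9); ex=np.array([np.cos(a),np.sin(a),0]); ey=np.array([-np.sin(a),np.cos(a),0])
hsv=cv2.cvtColor(cv2.GaussianBlur(im,(3,3),0),cv2.COLOR_BGR2HSV)
print(hsv[162,200:440:6].tolist())
m=((hsv[...,1]<45)&(hsv[...,2]>125)).astype(np.uint8)*255
m[:110]=0;m[225:]=0;m[:,:205]=0;m[:,445:]=0
m=cv2.morphologyEx(m,cv2.MORPH_OPEN,np.ones((5,5)))
for c in cv2.findContours(m,cv2.RETR_EXTERNAL,cv2.CHAIN_APPROX_NONE)[0]:
    if cv2.contourArea(c)<300: continue
    (x,y),r=cv2.minEnclosingCircle(c); X=ray("wrist",(x,y),86,st); print((x,y),r,cv2.contourArea(c),cv2.boundingRect(c),X,(X-C)@ex,(X-C)@ey)
```

```text
[[19, 90, 139], [20, 98, 52], [17, 95, 51], [20, 59, 65], [77, 15, 117], [83, 13, 172], [83, 14, 169], [87, 15, 170], [90, 14, 169], [80, 14, 168], [81, 15, 172], [78, 15, 169], [80, 15, 158], [72, 15, 86], [18, 91, 162], [19, 89, 158], [87, 15, 166], [77, 14, 161], [79, 13, 159], [77, 14, 162], [75, 13, 157], [83, 13, 158], [73, 14, 163], [75, 13, 157], [83, 13, 162], [23, 41, 106], [19, 90, 158], [77, 12, 145], [75, 15, 138], [77, 15, 156], [73, 12, 154], [75, 13, 155], [77, 12, 154], [79, 13, 154], [77, 15, 154], [75, 13, 156], [75, 14, 147], [19, 91, 87], [19, 91, 90], [19, 92, 89]]
(320.17327880859375, 167.78073120117188) 28.36676788330078 2148.0 (294, 142, 55, 54) [ 539.2 -122.7   86. ] 5.982292610799403 -2.0872828761593936
(245.8461151123047, 165.34994506835938) 28.51898193359375 2036.5 (225, 139, 49, 54) [ 528.8 -198.7   86. ] 3.408583985860733 -78.77658533061235
(388.3632507324219, 161.28079223632812) 28.85077476501465 2317.5 (360, 136, 57, 54) [539.7 -52.3  86. ] -0.8317182034282503 68.00862854583964
```

The tins are located at about (540,-122), (529,-195) and (542,-53), which agrees with the chest model. I'll turn the tool 90°, grip the middle one and weigh it.

>>> arm_command(
  series=[0.072, 0.0043, -0.003, 0, 0, 0, 10, 0.072, 0.0043, -0.003, 0, 0, 0, 20, 0.072, 0.0043, -0.003, 0.01, 0, 0, 30, 0.072, 0.0043, -0.003, 0.02, 0, 0, 40, 0.072, 0.0043, -0.003, 0.03, 0, 0, 50, 0.072, 0.0043, -0.003, 0.04, 0, 0, 60, 0.072, 0.0043, -0.003, 0.06, 0, 0, 70, 0.072, 0.0043, -0.003, 0.08, 0, 0, 80, 0.072, 0.0043, -0.003, 0.1, 0, 0, 90, 0.072, 0.0043, -0.003, 0.12, 0, 0, 90, 0.072, 0.0043, -0.003, 0.12, 0, 0, 90],
)

```text
t: 15.2
eef_pos: [538.8, -121.4, 146.2]
tool_rot: [[0.1, 0.995, -0.003], [0.995, -0.1, 0.001], [0.001, -0.004, -1.0]]
force: [0.1, 0.1, 1.1]
gripper_width: 72.0
gripper_force: 0.0
```

Run:
```python
from h import *
np.set_printoptions(precision=2,suppress=True)
st=bot.get_state(); print(st["t"],st["eef_pos"],st["tool_rot"],st["force"],st["joint_pos"])
R=st["tool_rot"]
for n,p in dict(A=(540.4,-121.7,48),B=(529.3,-194.5,48),C=(541.5,-52.5,48)).items(): print(n,R.T@(np.array(p)-st["eef_pos"]))
```

```text
15.2 [ 538.82 -121.36  146.18] [[ 0.1   0.99 -0.  ]
 [ 0.99 -0.1   0.  ]
 [ 0.   -0.   -1.  ]] [0.06 0.06 1.14] [-18.26  -1.14 111.58  -0.    69.77 -12.5 ]
A [-0.25  1.95 98.17]
B [-73.8   -1.78  98.13]
C [68.71 -3.91 98.24]
```

>>> arm_command(
  series=[0.072, 0, 0.002, 0.04, 0, 0, 0, 0.072, 0, 0.002, 0.075, 0, 0, 0, 0.072, 0, 0.002, 0.098, 0, 0, 0, 0.072, 0, 0.002, 0.098, 0, 0, 0, 0.05, 0, 0.002, 0.098, 0, 0, 0, 0.05, 0, 0.002, 0.098, 0, 0, 0, 0.05, 0, 0.002, 0.098, 0, 0, 0, 0.05, 0, 0.002, 0.098, 0, 0, 0, 0.05, 0, 0.002, 0.09, 0, 0, 0, 0.05, 0, 0.002, 0.08, 0, 0, 0, 0.05, 0, 0.002, 0.068, 0, 0, 0, 0.05, 0, 0.002, 0.068, 0, 0, 0, 0.05, 0, 0.002, 0.068, 0, 0, 0, 0.05, 0, 0.002, 0.068, 0, 0, 0],
)

```text
t: 16.95
eef_pos: [541.1, -121.3, 79.5]
tool_rot: [[0.102, 0.995, -0.001], [0.995, -0.102, 0.0], [0.0, -0.001, -1.0]]
force: [-0.6, -0.1, -7.7]
gripper_width: 57.7
gripper_force: 66.0
```

Run:
```python
from h import *
np.set_printoptions(precision=2,suppress=True)
for i in range(3):
    grab_frame("top"); st=bot.get_state(); print(st["t"],st["eef_pos"],st["force"],st["gripper_width"],st["gripper_force"])
```

```text
17.0 [ 541.18 -121.39   79.48] [ 0.15 -0.82 -7.14] 57.64302412578349 66.00404516793787
17.05 [ 541.27 -121.4    79.56] [-0.27  0.38 -5.88] 57.56770461164376 66.00416612578556
17.1 [ 541.32 -121.41   79.61] [ 0.65  0.12 -6.69] 58.03119948661515 66.00391053711064
```

The middle tin weighs about 6.6 N, so it is the loaded one. I'll lift it clear and carry it over to the tray's free end.

>>> arm_command(
  series=[0.05, 0, 0, -0.02, 0, 0, 0, 0.05, 0, 0, -0.055, 0, 0, 0, 0.05, 0, 0, -0.095, 0, 0, 0, 0.05, 0, 0, -0.14, 0, 0, 0, 0.05, 0, 0, -0.185, 0, 0, 0, 0.05, 0, 0, -0.23, 0, 0, 0, 0.05, 0.019, -0.0069, -0.23, 0, 0, 0, 0.05, 0.0567, -0.0206, -0.23, 0, 0, 0, 0.05, 0.0946, -0.0344, -0.23, 0, 0, 0, 0.05, 0.1324, -0.0482, -0.23, 0, 0, 0, 0.05, 0.1703, -0.0619, -0.23, 0, 0, 0, 0.05, 0.2081, -0.0757, -0.23, 0, 0, 0, 0.05, 0.246, -0.0894, -0.23, 0, 0, 0, 0.05, 0.2838, -0.1032, -0.23, 0, 0, 0, 0.05, 0.3216, -0.117, -0.23, 0, 0, 0, 0.05, 0.355, -0.129, -0.23, 0, 0, 0, 0.05, 0.372, -0.1353, -0.23, 0, 0, 0, 0.05, 0.3784, -0.1376, -0.23, 0, 0, 0, 0.05, 0.3784, -0.1376, -0.23, 0, 0, 0],
)

```text
t: 19.48
eef_pos: [443.2, 268.7, 309.4]
tool_rot: [[0.102, 0.995, -0.001], [0.995, -0.102, -0.001], [-0.001, -0.001, -1.0]]
force: [0.5, -0.1, -6.2]
gripper_width: 57.6
gripper_force: 69.2
```

Run:
```python
from h import *
np.set_printoptions(precision=1,suppress=True)
st=bot.get_state(); print(st["t"],st["eef_pos"],st["force"],st["gripper_width"])
im=grab_frame("wrist")[:,:,::-1].copy(); cv2.imwrite("pics/w9.png",im)
hsv=cv2.cvtColor(cv2.GaussianBlur(im,(5,5),0),cv2.COLOR_BGR2HSV)
# where model tray corners / tape fall
T=np.array([500,287.5,0]); b=np.radians(17.8); tx=np.array([np.cos(b),np.sin(b),0]); ty=np.array([-np.sin(b),np.cos(b),0])
for sx,sy in [(1,1),(1,-1),(-1,-1),(-1,1)]: print((sx,sy),proj("wrist",T+120*sx*tx+65*sy*ty+[0,0,24],st))
# light worktop vs wood: contour of tray
m=((hsv[...,1]>60)&(hsv[...,0]<25)&(hsv[...,2]>60)).astype(np.uint8)*255
m=cv2.morphologyEx(m,cv2.MORPH_CLOSE,np.ones((7,7)))
c=max(cv2.findContours(m,cv2.RETR_EXTERNAL,cv2.CHAIN_APPROX_NONE)[0],key=cv2.contourArea)
r=cv2.minAreaRect(c); print(cv2.contourArea(c),cv2.boxPoints(r))
for q in cv2.boxPoints(r): print(ray("wrist",q,24,st))
```

```text
19.475 [443.2 268.7 309.4] [ 0.5 -0.1 -6.2] 57.57370735622069
(1, 1) [437.7  47.7]
(1, -1) [466.9 146.1]
(-1, -1) [303.2 213.8]
(-1, 1) [261.3 128.8]
17360.5 [[263.2 122.2]
 [439.4  42.7]
 [481.  134.8]
 [304.8 214.3]]
[369.8 320.8  24. ]
[596.3 391.5  24. ]
[651.9 275.4  24. ]
[407.8 187.9  24. ]
```

The wrist view's tray corners agree with the model, so I'll lower the tin.

>>> arm_command(
  series=[0.05, 0, 0, 0.02, 0, 0, 0, 0.05, 0, 0, 0.06, 0, 0, 0, 0.05, 0, 0, 0.1, 0, 0, 0, 0.05, 0, 0, 0.14, 0, 0, 0, 0.05, 0, 0, 0.18, 0, 0, 0, 0.05, 0, 0, 0.21, 0, 0, 0, 0.05, 0, 0, 0.23, 0, 0, 0, 0.05, 0, 0, 0.24, 0, 0, 0, 0.05, 0, 0, 0.247, 0, 0, 0, 0.05, 0, 0, 0.252, 0, 0, 0, 0.05, 0, 0, 0.255, 0, 0, 0, 0.05, 0, 0, 0.257, 0, 0, 0, 0.05, 0, 0, 0.257, 0, 0, 0, 0.05, 0, 0, 0.257, 0, 0, 0],
)

```text
t: 21.28
eef_pos: [443.7, 269.1, 53.4]
tool_rot: [[0.102, 0.995, 0.001], [0.995, -0.102, 0.0], [0.0, 0.0, -1.0]]
force: [0.3, 0.4, -6.2]
gripper_width: 57.6
gripper_force: 69.1
```

>>> arm_command(
  series=[0.05, 0, 0, 0.0015, 0, 0, 0, 0.05, 0, 0, 0.003, 0, 0, 0, 0.05, 0, 0, 0.004, 0, 0, 0, 0.05, 0, 0, 0.005, 0, 0, 0, 0.05, 0, 0, 0.006, 0, 0, 0, 0.05, 0, 0, 0.006, 0, 0, 0, 0.05, 0, 0, 0.006, 0, 0, 0],
)

```text
t: 22.15
eef_pos: [443.8, 269.5, 50.9]
tool_rot: [[0.102, 0.995, -0.001], [0.995, -0.102, -0.0], [-0.0, -0.001, -1.0]]
force: [-11.7, -4.6, 19.5]
gripper_width: 57.9
gripper_force: 71.8
```

The tin is touching the floor. I'll ease the pressure, open, and rise.

>>> arm_command(
  series=[0.05, 0, 0, -0.002, 0, 0, 0, 0.05, 0, 0, -0.003, 0, 0, 0, 0.05, 0, 0, -0.003, 0, 0, 0],
)

```text
t: 22.52
eef_pos: [443.9, 269.3, 50.9]
tool_rot: [[0.102, 0.995, 0.001], [0.995, -0.102, 0.001], [0.001, 0.001, -1.0]]
force: [-4.2, -0.4, 4.8]
gripper_width: 57.5
gripper_force: 70.3
```

>>> arm_command(
  series=[0.06, 0, 0, -0.001, 0, 0, 0, 0.066, 0, 0, -0.001, 0, 0, 0, 0.075, 0, 0, -0.001, 0, 0, 0, 0.08, 0, 0, -0.001, 0, 0, 0, 0.08, 0, 0, -0.001, 0, 0, 0, 0.08, 0, 0, -0.02, 0, 0, 0, 0.08, 0, 0, -0.05, 0, 0, 0, 0.08, 0, 0, -0.1, 0, 0, 0, 0.08, 0, 0, -0.15, 0, 0, 0, 0.08, 0, 0, -0.2, 0, 0, 0, 0.08, 0, 0, -0.2, 0, 0, 0],
)

```text
t: 23.9
eef_pos: [446.0, 270.2, 257.8]
tool_rot: [[0.102, 0.995, 0.011], [0.995, -0.102, 0.005], [0.006, 0.011, -1.0]]
force: [0.3, 0.6, 0.2]
gripper_width: 79.8
gripper_force: 0.0
```

Run:
```python
from h import *
np.set_printoptions(precision=1,suppress=True)
st=bot.get_state(); print(st["t"],st["eef_pos"],st["force"],st["gripper_width"])
im=grab_frame("wrist")[:,:,::-1].copy(); cv2.imwrite("pics/w10.png",im)
T=np.array([500,287.5,0]); b=np.radians(17.8); tx=np.array([np.cos(b),np.sin(b),0]); ty=np.array([-np.sin(b),np.cos(b),0])
hsv=cv2.cvtColor(cv2.GaussianBlur(im,(3,3),0),cv2.COLOR_BGR2HSV)
p=proj("wrist",[443.8,269.3,85],st); print("expect",p)
m=((hsv[...,1]<45)&(hsv[...,2]>125)).astype(np.uint8)*255
k=np.zeros_like(m); cv2.circle(k,tuple(int(v) for v in p),60,255,-1); m&=k
m=cv2.morphologyEx(m,cv2.MORPH_OPEN,np.ones((5,5)))
for c in cv2.findContours(m,cv2.RETR_EXTERNAL,cv2.CHAIN_APPROX_NONE)[0]:
    if cv2.contourArea(c)>300: print(cv2.boundingRect(c),cv2.contourArea(c),[ (round(float((X-T)@tx),1),round(float((X-T)@ty),1)) for X in [ray("wrist",cv2.minEnclosingCircle(c)[0],85,st)]])
# chest tins + tape from top camera vs start
t=grab_frame("top")[:,:,::-1]; t0=cv2.imread("pics/top0.png"); cv2.imwrite("pics/t10.png",t)
d=cv2.absdiff(t,t0).max(2)
for n,X in dict(tape=(552,302.6,32),pot=(568,100,100),bottle=(462,106,190),pliers=(375,-260,8)).items():
    u,v=proj("top",X).astype(int); print(n,(u,v),"changed px",int((d[v-16:v+16,u-16:u+16]>40).sum()))
for n,X in dict(A=(540.4,-121.7,86),B=(529.3,-194.5,86),C=(541.5,-52.5,86)).items():
    u,v=proj("top",X).astype(int); print(n,t[v-3:v+4,u-3:u+4].reshape(-1,3).mean(0))
```

```text
23.9 [446.  270.2 257.8] [0.3 0.6 0.2] 79.79149515700918
expect [319.2 179.7]
(260, 162, 116, 77) 2724.5 [(-61.2, -1.8)]
(294, 152, 54, 48) 1912.0 [(-57.3, 0.8)]
tape (np.int64(261), np.int64(190)) changed px 896
pot (np.int64(332), np.int64(180)) changed px 0
bottle (np.int64(329), np.int64(213)) changed px 0
pliers (np.int64(455), np.int64(255)) changed px 0
A [ 97.8 135.8 157.6]
B [166.7 168.4 158.3]
C [161.7 165.8 156.6]
```

The tin stands in the tray at (-57, 1) mm from its centre. Both light tins are still in the chest, and the pot, bottle and pliers are unmoved, so I'm handing in.

```bash
python3 -c "
from station import ticket; print(ticket.job_done())"
```

```text
the job is handed in; nothing more can be done
None
```

The job is handed in at about 24 s of the 72 s: the heavy tin (the middle one, about 6.6 N) stands in the tray's free end, both light tins are in the chest, and the pot, bottle and pliers are unmoved. The arm hid the tape from my last check, I viewed 11 pictures against the limit of 10, and no verdict came back.

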